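# Rock the jammed locating block out of its jig

### The arm

A 6-joint arm with a two-finger parallel gripper is mounted at the origin on the work surface. World frame = base frame: x ahead of the robot, y to its left, z up, the work surface at z = 0. Lengths are in m, angles in rad, forces in N, time in s.
With the tool pointing down it reaches from about 0.325 to 0.75 m from the base axis. Payload 7.6 kg.
Tool frame: the origin (TCP) lies midway between the tips of the shut fingers; the grasp point (between the pads) lies 19 mm behind it; z points along the fingers, y is the line along which they close (so a half turn about z gives the same grasp; the last joint's range is limited). The gripper opens to 85 mm and grips with 20 to 120 N. Pads are 22 mm wide; open, the fingers measure 114 mm over their backs; the gripper's body (76 mm by 85 mm) begins 54 mm behind the grasp point. The pads swing forward as they close: fully open they stand 13 mm farther back than shut.
Start: joints at [-1.271, 0.052, 1.401, -0, 1.689, -0.07], TCP at [0.19, -0.49, 0.202] pointing down, gripper open.
Joint ranges: [-2.9, 2.9], [-0.91, 2.17], [0.12, 2.37], [-1.06, 4.2], [0.26, 2.73], [-2.93, 2.93]. Speed limits (rad/s): [2.57, 2.57, 3.01, 3.14, 3.14, 3.14].

### API

Orientations are given as a 3x3 rotation matrix whose columns are the frame's x, y, z axes.
In Python, from rig import sensors, imaging, manip gives the robot as it stands. The module is installed in compiled form; this text tells all that it offers.
- The arm moves only by the tool play_rows, never from a script. Its argument "series" is a list of rows, each a list of 7 numbers: the shift along the tool's x, y, z in m, then the turn, a rotation vector about the tool's x, y, z in rad, then the closure, from -1 (fully open) to 1 (shut). In form: [[dx, dy, dz, wx, wy, wz, gripper], ...]. A call has 1 to 10 rows; each row shifts and turns the commanded pose from where the row before left it, along the tool's axes as they then stand; what a row does not reach is not made up. A row lasts 1/8 s, in which the tool goes at most 62.5 mm and 10.7 degrees, less where a joint would pass 70% of its speed; a pose out of reach is approached as far as the arm can. A call is refused whole if a number of a shift passes 0.0625 or a number of a turn 0.188, either way. A call with a gripper value outside its range is refused whole. The fingers move at their own pace and stop on an object; "newtons" is the grip in N (left out, the last holds). Time passes only in rows, so rows that do not move let the fingers close. It gives the time, the measured TCP pose, the force, the opening and the grip force at its end, in the units of the state.
- sensors.state(): the state, without advancing time (a new reading comes with each control period).
- imaging.capture(name): name is "scene" or "top" or "wrist"; returns a dict with "frame" (420x560x3 uint8, red, green, blue), "intrinsics" (3x3 intrinsics, pixels), "xyz" and "orientation" of the camera in the world. Camera axes: x right, y down, z forward; pixel columns grow to the right and rows downward; lengths in m; the calibration is good to about 2 mm. A picture is of the moment at which its call begins. There is no depth.
- manip.close_job(): hands the job in; it is judged then, once.
The state is a dict: "t": time; "qpos": joint angles; "qvel": joint speeds; "joint_torque": joint torques, N m; "position": TCP position; "eef_rot": TCP orientation; "force": force on the tool from outside, world axes, zero at the start; "moment": the same for the moment, N m; "gripper_width": opening from 0.0 (shut) to 1.0 (fully open); "gripper_force": force on a finger pad.
Only numpy, scipy, OpenCV 4.12 (cv2) and the standard library are available. Lean on these libraries where they do the work, as an engineer would, in place of code of your own. Each camera call takes 0.05 s, during which the arm holds its last target. There are 200 camera calls.

### The job

The tall wooden locating block is jammed in the plywood jig by a stiff sliding catch at either end of its socket. Grip its post and, with it still down in the socket, rock it well over towards one catch and then well over towards the other, so that each catch in turn is pushed right back; do not just pull it straight out. Then lift it upright until it is just clear of the jig, at most about 3 cm of air under it, and finish still holding it there over its socket, without disturbing the other things.

Things in the scene. Friction and masses are not known exactly. Their poses are not given: they have to be found in the camera images.
- jig: plywood jig fixed to the bench, 140 (x) x 220 (y) x 36 mm high; origin at the centre of its underside, z up. In the middle its socket: a slot 33 wide in x, along y, floor at 8 high; catches lie in the slot either side (+y left, -y right). Fence 12 high at x = +62; steel pins 14 high at x = -55, y = +-90; ribs 4 high beside the collar's y edges, 1 play
- socket (a point): centre of the socket's mouth, level with the jig's top (36 mm above the bench); axes as the jig's. Leaned about the x axis towards one catch, the block turns on its collar's edge (36 mm from here along y, at the jig's top); the bead on the other side rises and pushes that other catch back (10 to 20 N at mid post; pulled straight up it holds some 40 N)
- block_mid (a point): centre of the pale wood block (110 mm tall, 0.15 to 0.3 kg); axes as the jig's. From its foot: tongue 26 long, 30 (x) x 36 (y), a round bead of radius 8 along each y side at the foot (52 over both), held down by the catches; collar 56 x 72 (y) x 10 resting on the jig's top; post 36 (x) x 30 (y) x 74 to grip. Collar's underside 29 below this point, foot and top 55 below and above
- catch_left (a joint): steel catch on the jig's +y side, 30 mm wide, small upright tab 42 above the bench, 68 from the socket's centre; 0 to 0.012 m, 0 = over the bead, grows as it slides outwards (+y), 0.0035 or more = pushed back. Stiff friction, no spring: stays where pushed. Leaning the block 12 to 17 degrees towards -y pushes it right back (about 0.0045); under 9 is too little
- catch_right (a joint): the same on the jig's -y side; grows as it slides outwards (-y)
- spare_block: a plain wooden block 36 x 30 x 40 high standing loose on the left end of the jig; origin at the centre of its underside; leave it alone
- bushing: a steel ring 22 across, 18 high, standing loose on the right end of the jig; origin at its underside; leave it alone
- plane_long: wooden hand plane 200 x 60 x 30 with a sloping steel blade (about 65 high), on the table to the left; leave it alone (origin at the underside)
- plane_short: wooden hand plane 130 x 60 x 30 with a sloping steel blade (about 65 high), on the table to the right; leave it alone (origin at the underside)
- glue: white bottle 56 across, 150 high, standing on the table to the right; leave it alone (origin at the underside)
- tin: open steel cup 70 across, 80 high, on the table to the left; leave it alone (origin at the underside)
There are look-alikes about, which are no part of the job. Leave any green, orange or pink look-alike of the part that bears block_mid alone.

How it is judged:
By the outcome, as a careful person would: the job done as asked, in the order asked, and still so for the second after the job is handed in, while the arm keeps its last pose, push and grip.
It also fails if it takes over 38 s, if anything falls off the work surface, if the arm or the gripper's body presses on something with over 40 N, if the wrist force passes 120 N, or if a joint passes its speed limit or range.

## Working session

There is one attempt and no reset: what is moved stays moved. The work goes in short steps, Python scripts to look and compute and a tool call to move; the robot and the scene stay as the last step left them, time stands still between calls to the robot, and variables do not carry over. Pictures are saved under pics/ and viewed, at most 10 in all, crops included, and the job is handed in when it is done.

Besides the shell and the picture viewer there is one more tool, called as name([rows], argument=value, ...), one row to a line, values as JSON. play_rows: Moves the arm, as the interface text tells. Its arguments: {"type":"object","properties":{"series":{"type":"array"},"newtons":{"type":"number"}},"required":["series"]}

```bash
mkdir -p pics
cat > h.py <<'E'
import numpy as np,cv2
from rig import sensors,imaging,manip
def cap(n,f):
    d=imaging.capture(n); cv2.imwrite(f'pics/{f}.png',d['frame'][:,:,::-1]); np.savez(f'pics/{f}.npz',**{k:np.array(v) for k,v in d.items()}); return d
def ld(f): return dict(np.load(f'pics/{f}.npz'))
def ray(d,u,v):
    r=np.array(d['orientation'])@np.linalg.solve(np.array(d['intrinsics']),[u,v,1.]); return np.array(d['xyz']),r/np.linalg.norm(r)
def onz(d,u,v,z):
    o,r=ray(d,u,v); return o+r*(z-o[2])/r[2]
def tri(d1,p1,d2,p2):
    o1,r1=ray(d1,*p1);o2,r2=ray(d2,*p2)
    s=np.linalg.lstsq(np.c_[r1,-r2],o2-o1,rcond=None)[0]
    a=o1+s[0]*r1;b=o2+s[1]*r2; return (a+b)/2,np.linalg.norm(a-b)
def proj(d,P):
    q=np.array(d['intrinsics'])@(np.array(d['orientation']).T@(np.array(P)-d['xyz'])); return q[:2]/q[2]
E
python3 - <<'E'
from h import *
a=cap('scene','s0');b=cap('top','t0')
for d in(a,b): print(np.round(d['xyz'],3),np.round(d['orientation'],3).tolist(),np.round(d['intrinsics'],1).tolist())
print(sensors.state())
E
```

```text
[0.956 0.422 0.677] [[-0.744, 0.465, -0.48], [0.668, 0.531, -0.521], [0.012, -0.709, -0.705]] [[385.3, 0.0, 275.1], [0.0, 385.3, 211.3], [0.0, 0.0, 1.0]]
[ 0.382 -0.027  1.369] [[0.018, -0.99, 0.143], [-1.0, -0.019, -0.002], [0.005, -0.143, -0.99]] [[457.9, 0.0, 274.0], [0.0, 457.9, 210.7], [0.0, 0.0, 1.0]]
{'t': 0.1, 'qpos': array([-1.27129872e+00,  5.27851339e-02,  1.40163400e+00, -1.34284566e-06,
        1.68861335e+00, -7.02683980e-02]), 'qvel': array([-0.00165938, -0.00189753, -0.00172831, -0.00113038, -0.00021177,
       -0.00088664]), 'joint_torque': array([ 1.11178830e-03, -3.82582283e+01, -3.60986817e+01, -8.23233108e-05,
        4.74640241e-03, -9.28959821e-06]), 'position': array([ 0.18967628, -0.48919847,  0.20164529]), 'eef_rot': array([[ 9.32412013e-01,  3.61396813e-01, -4.26079890e-04],
       [ 3.61397050e-01, -9.32411004e-01,  1.37533567e-03],
       [ 9.97603506e-05, -1.43636352e-03, -9.99998963e-01]]), 'force': array([ 0.57627167,  0.24388398, -0.45084679]), 'moment': array([ 0.01407966,  0.01238846, -0.01930695]), 'gripper_force': 0.0, 'gripper_width': 0.9952385896899208}
```

View pics/s0.png

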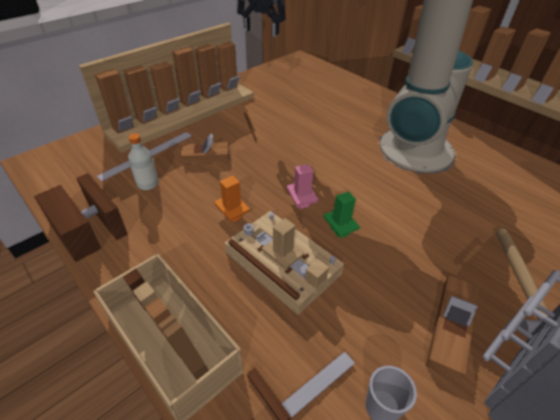

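View pics/t0.png

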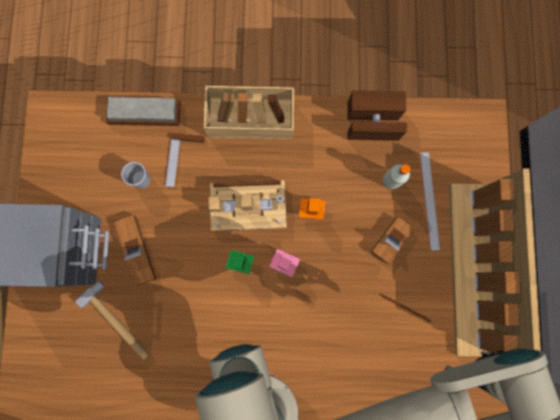

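The pale block stands in the jig at scene (285,238), top (248,203). The look-alikes are orange at (232,195), pink at (303,185) and green at (344,213) in the scene view, all off the jig. The pale one in the jig fits the description. I'll enlarge both views to confirm it.

Run:
```python
from h import *
a=cv2.imread('pics/s0.png')[195:315,215:355];b=cv2.imread('pics/t0.png')[165:245,195:300]
a=cv2.resize(a,(560,480),interpolation=cv2.INTER_CUBIC)
cv2.imwrite('pics/c1.png',a)
b=cv2.resize(b,(735,560),interpolation=cv2.INTER_CUBIC)
cv2.imwrite('pics/c2.png',b)
```

```text
(no output)
```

View pics/c1.png

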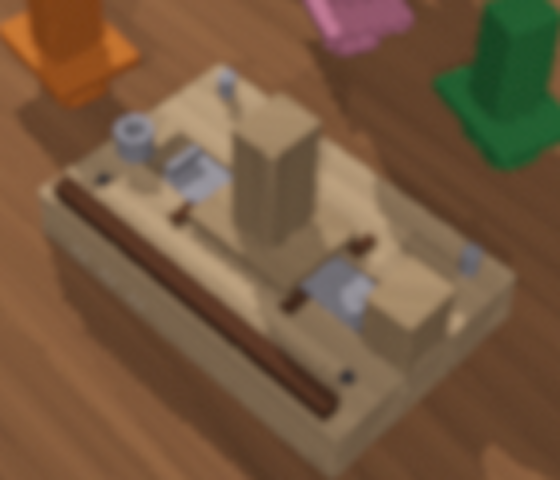

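View pics/c2.png

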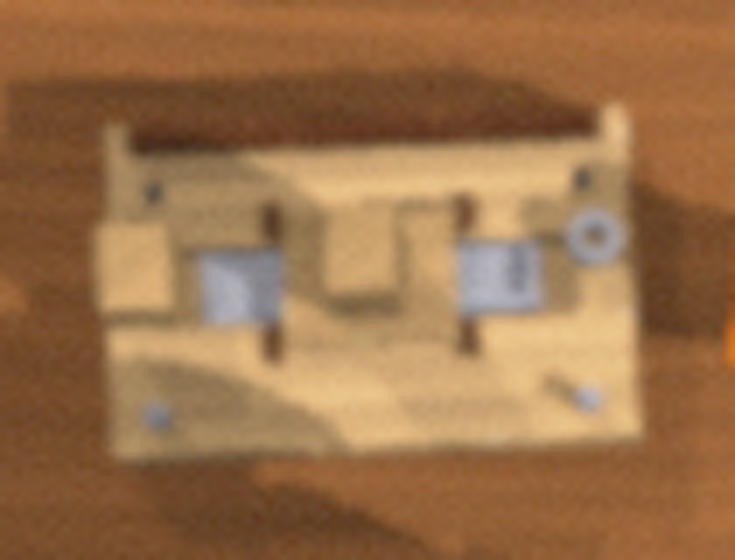

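The crops confirm it. The pale post stands between two steel catches, with its top centre at about scene (284,226) and top view (246.6,200.4). The spare block is on the left, the bushing on the right, and the fence on the far side.

Run:
```python
from h import *
a=ld('s0');b=ld('t0')
S=lambda x,y:(215+(x+.5)/4-.5,195+(y+.5)/4-.5); T=lambda x,y:(195+(x+.5)/7-.5,165+(y+.5)/7-.5)
n={'posttop':((276,124),(361,250)),'pinR':((227,80),(588,398)),'pinL':((470,255),(156,416)),'bush':((134,128),(595,235)),'spare':((408,287),(137,267)),'corner_nearL':((515,277),(115,458))}
for k,(s,t) in n.items():
    P,e=tri(a,S(*s),b,T(*t)); print(k,np.round(P,4),round(e,4))
pts=lambda L,z:[np.round(onz(b,*T(*p),z)[:2],4) for p in L]
L=pts([(115,458),(643,438)],.036);print('edge',L,np.degrees(np.arctan2(-(L[1]-L[0])[0]*-1*-1,(L[0]-L[1])[1])))
print('catches',pts([(242,288),(500,277)],.037)); print('ribs',pts([(272,220),(272,345),(467,207),(467,335)],.04))
print('posttop z.12',pts([(325,205),(398,205),(398,300),(325,293)],.117))
```

```text
posttop [0.5897 0.0488 0.1174] 0.0018
pinR [ 0.5409 -0.0427  0.0463] 0.0023
pinL [0.5304 0.1361 0.0463] 0.0012
bush [ 0.6084 -0.0443  0.0525] 0.0027
spare [0.5879 0.1426 0.0761] 0.0018
corner_nearL [0.5139 0.1546 0.0317] 0.0018
edge [array([0.514 , 0.1533]), array([ 0.5265, -0.067 ])] -3.247526652809033
catches [array([0.5866, 0.1026]), array([ 0.5934, -0.0058])]
ribs [array([0.6153, 0.0906]), array([0.5623, 0.089 ]), array([0.6225, 0.0087]), array([0.568 , 0.0075])]
posttop z.12 [array([0.6082, 0.063 ]), array([0.6088, 0.034 ]), array([0.5707, 0.033 ]), array([0.5729, 0.0619])]
```

play_rows([
  [0.0406,-0.0256,0,0,0,0,-1],
  [0.0406,-0.0256,0,0,0,0,-1],
  [0.0406,-0.0256,0,0,0,0,-1],
  [0.0406,-0.0256,0,0,0,0,-1],
  [0.0406,-0.0256,0,0,0,0,-1],
  [0.0406,-0.0256,0,0,0,0,-1],
  [0.0406,-0.0256,0,0,0,0,-1],
  [0.0406,-0.0256,0,0,0,0,-1],
  [0.0406,-0.0256,0,0,0,0,-1],
  [0.0406,-0.0256,0,0,0,0,-1],
])

```text
t: 1.35
position: [0.4764, -0.1026, 0.2021]
eef_rot: [[0.932, 0.361, -0.0], [0.361, -0.932, -0.0], [-0.0, -0.0, -1.0]]
force: [0.5, -1.0, 0.2]
gripper_width: 1.0
gripper_force: 0.0
```

play_rows([
  [0.0406,-0.0256,0,0,0,0,-1],
  [0.0406,-0.0256,0,0,0,0,-1],
  [0.0406,-0.0256,0,0,0,0,-1],
  [0.0406,-0.0256,0,0,0,0,-1],
  [0,0,0,0,0,0.156,-1],
  [0,0,0,0,0,0.156,-1],
  [0,0,0,0,0,0,-1],
  [0,0,0,0,0,0,-1],
])

```text
t: 2.35
position: [0.5901, 0.05, 0.2021]
eef_rot: [[0.998, 0.061, -0.0], [0.061, -0.998, -0.0], [-0.0, 0.0, -1.0]]
force: [0.3, -0.1, 0.1]
gripper_width: 1.001
gripper_force: 0.0
```

Run:
```python
from h import *
d=cap('wrist','w0'); s=sensors.state()
print(s['t'],s['position'],np.round(s['eef_rot'],4).tolist(),s['force'],s['qpos'])
print(d['xyz'],np.round(d['orientation'],3).tolist())
```

```text
2.4 [0.59012602 0.04994956 0.20227897] [[0.9982, 0.06, -0.0002], [0.06, -0.9982, -0.0001], [-0.0002, 0.0001, -1.0]] [ 0.87618922 -0.10126857 -0.41887349] [ 2.21440470e-02  2.43370561e-01  1.19020121e+00 -9.59859312e-05
  1.70820480e+00  1.53292311e+00]
[0.65857087 0.05376104 0.37345307] [[0.061, -0.962, -0.267], [-0.998, -0.059, -0.017], [0.0, 0.268, -0.964]]
```

View pics/w0.png

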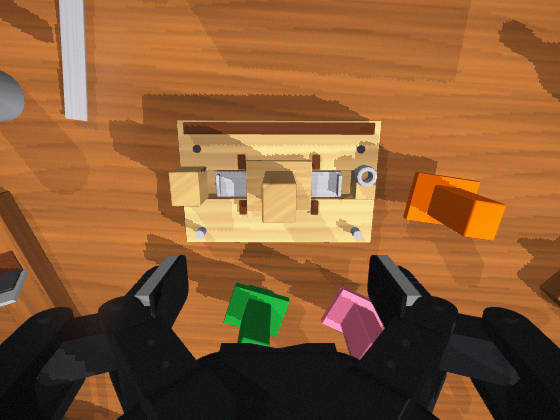

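The wrist view shows the post's top face at about x 262–297, y 184–222, the pins at (201,230) and (357,232), and the collar between x 247 and 312.

Run:
```python
from h import *
d=ld('w0');b=ld('t0')
for n,z,L in[('post',.120,[(262,184),(297,183),(297,222),(264,222)]),('pins',.05,[(200,231),(356,232)]),('collar y',.046,[(247,185),(312,185)]),('jigfar',.036,[(178,121),(381,121)])]:
    P=np.array([onz(d,*p,z)[:2] for p in L]); print(n,np.round(P,4).tolist(),P.mean(0))
print(tri(d,(280,203),b,(246.1,200.3)))
im=cv2.imread('pics/w0.png')[110:250,160:390]; cv2.imwrite('pics/c3.png',cv2.resize(im,None,fx=3.4,fy=3.4,interpolation=cv2.INTER_CUBIC))
```

```text
post [[0.6083, 0.0639], [0.6109, 0.0342], [0.5762, 0.0315], [0.5744, 0.0605]] [0.59243989 0.04752845]
pins [[0.536, 0.1342], [0.5456, -0.0424]] [0.54081792 0.04592774]
collar y [[0.5914, 0.0832], [0.5958, 0.0119]] [0.5936161  0.04755875]
jigfar [[0.6546, 0.1603], [0.6679, -0.0568]] [0.66123055 0.0517271 ]
(array([0.59092367, 0.04793538, 0.11430353]), np.float64(0.0010965921259351583))
```

View pics/c3.png

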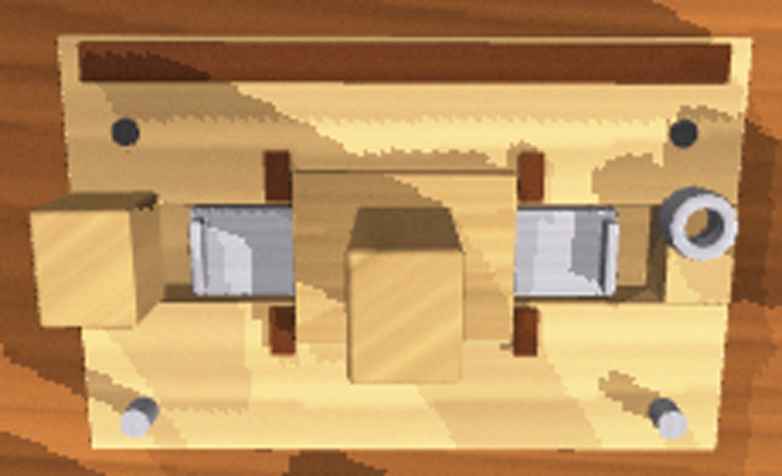

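The post's top centre is at about (0.592, 0.048), agreeing between views, and the jig yaw is about 3.3°. Next I descend, staying centred on it, and close on the post.

play_rows([
  [0.002,0.002,0.023,0,0,0,-1],
  [0,0,0.023,0,0,0,-1],
  [0,0,0.023,0,0,0,-1],
  [0,0,0.023,0,0,0,-1],
  [0,0,0.023,0,0,0,-1],
  [0,0,0.023,0,0,0,-1],
  [0,0,0,0,0,0,-1],
])

```text
t: 3.28
position: [0.5909, 0.048, 0.0624]
eef_rot: [[0.998, 0.059, -0.004], [0.059, -0.998, -0.0], [-0.004, -0.0, -1.0]]
force: [-0.3, -0.5, -0.1]
gripper_width: 1.0
gripper_force: 0.0
```

play_rows([
  [0,0,0,0,0,0,1],
  [0,0,0,0,0,0,1],
  [0,0,0,0,0,0,1],
  [0,0,0,0,0,0,1],
  [0,0,0,0,0,0,1],
  [0,0,0,0,0,0,1],
], newtons=80)

```text
t: 4.03
position: [0.5928, 0.0483, 0.0654]
eef_rot: [[0.998, 0.058, 0.002], [0.058, -0.998, 0.0], [0.002, 0.0, -1.0]]
force: [-1.9, 1.2, 5.6]
gripper_width: 0.335
gripper_force: 79.4
```

Gripped with 28.5 mm between the pads, matching the 30 mm post. Now I lean it towards -y about the collar's -y edge. In the tool frame the pivot is 36 mm along y and 29 mm along z.

play_rows([
  [0,0.00074,-0.00089,0.025,0,0,1],
  [0,0.00074,-0.00089,0.025,0,0,1],
  [0,0.00074,-0.00089,0.025,0,0,1],
  [0,0.00074,-0.00089,0.025,0,0,1],
  [0,0.00074,-0.00089,0.025,0,0,1],
])

```text
t: 4.65
position: [0.593, 0.0441, 0.0692]
eef_rot: [[0.998, 0.057, -0.006], [0.058, -0.99, 0.126], [0.001, -0.126, -0.992]]
force: [0.4, 3.7, 4.1]
gripper_width: 0.338
gripper_force: 79.2
```

play_rows([
  [0,0.00074,-0.00089,0.025,0,0,1],
  [0,0.00074,-0.00089,0.025,0,0,1],
  [0,0.00074,-0.00089,0.025,0,0,1],
  [0,0.00074,-0.00089,0.025,0,0,1],
  [0,0.00074,-0.00089,0.025,0,0,1],
  [0,0,0,0,0,0,1],
  [0,0,0,0,0,0,1],
])

```text
t: 5.52
position: [0.5933, 0.0396, 0.0732]
eef_rot: [[0.998, 0.055, -0.013], [0.057, -0.967, 0.249], [0.001, -0.249, -0.968]]
force: [-0.0, 1.9, 7.2]
gripper_width: 0.335
gripper_force: 79.5
```

Run:
```python
from h import *
a=cap('scene','s1');s=sensors.state()
print(s['t'],s['position'],s['force'],s['moment'])
im=cv2.imread('pics/s1.png')[195:315,215:355]
old=cv2.imread('pics/s0.png')[195:315,215:355]
f=lambda i:cv2.resize(i,(560,480),interpolation=cv2.INTER_CUBIC)
cv2.imwrite('pics/c4.png',f(im))
```

```text
5.575 [0.59323408 0.03966767 0.0731144 ] [0.58391123 1.58909477 6.53432335] [ 0.34763604 -0.03319776 -0.00806867]
```

View pics/c4.png

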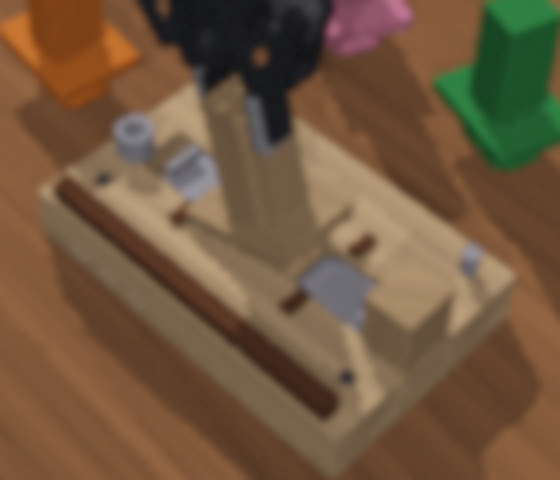

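The block leans 14° towards -y with the post, and its far collar edge has lifted. I'll go a little further, to about 15.7°, and then bring it back upright.

play_rows([
  [0,0.00074,-0.00089,0.025,0,0,1],
  [0,0,0,0,0,0,1],
  [0,0,0,0,0,0,1],
])

```text
t: 5.95
position: [0.5933, 0.0389, 0.0738]
eef_rot: [[0.998, 0.055, -0.014], [0.057, -0.96, 0.273], [0.001, -0.274, -0.962]]
force: [1.1, 1.4, 6.4]
gripper_width: 0.34
gripper_force: 79.6
```

play_rows([
  [0,-0.0014,0.00184,-0.05,0,0,1],
  [0,-0.0014,0.00184,-0.05,0,0,1],
  [0,-0.0014,0.00184,-0.05,0,0,1],
  [0,-0.0014,0.00184,-0.05,0,0,1],
  [0,-0.0014,0.00184,-0.05,0,0,1],
  [0,-0.0007,0.0009,-0.025,0,0,1],
  [0,0,0,0,0,0,1],
  [0,0,0,0,0,0,1],
])

```text
t: 6.95
position: [0.5928, 0.0481, 0.0654]
eef_rot: [[0.998, 0.057, 0.001], [0.057, -0.998, 0.001], [0.001, -0.001, -1.0]]
force: [-0.5, 1.7, 8.5]
gripper_width: 0.334
gripper_force: 80.0
```

Run:
```python
from h import *
a=cap('scene','s2');w=cap('wrist','w2');s=sensors.state()
print(s['t'],s['position'],s['force'],s['moment'])
f=lambda n:cv2.resize(cv2.imread(f'pics/{n}.png')[225:300,255:335],(400,375),interpolation=cv2.INTER_CUBIC)
cv2.imwrite('pics/c5.png',np.hstack([f('s0'),f('s2')]))
```

```text
7.05 [0.59284074 0.0481081  0.06542465] [-1.70663996  2.13057383  9.18036638] [0.23108333 0.11167213 0.06001787]
```

View pics/c5.png

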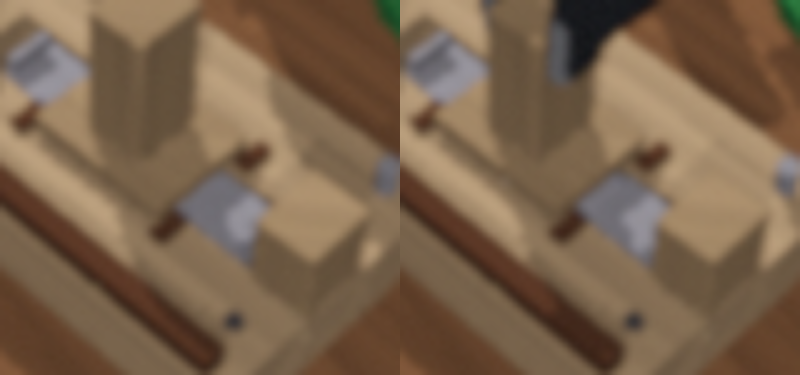

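The block is seated upright again and the spare block has not moved. Now I lean it towards +y by the mirrored motion.

play_rows([
  [0,-0.00074,-0.00089,-0.025,0,0,1],
  [0,-0.00074,-0.00089,-0.025,0,0,1],
  [0,-0.00074,-0.00089,-0.025,0,0,1],
  [0,-0.00074,-0.00089,-0.025,0,0,1],
  [0,-0.00074,-0.00089,-0.025,0,0,1],
])

```text
t: 7.68
position: [0.5923, 0.0521, 0.0688]
eef_rot: [[0.998, 0.057, 0.008], [0.058, -0.99, -0.126], [0.001, 0.126, -0.992]]
force: [2.6, -1.1, 4.2]
gripper_width: 0.332
gripper_force: 79.8
```

play_rows([
  [0,-0.00074,-0.00089,-0.025,0,0,1],
  [0,-0.00074,-0.00089,-0.025,0,0,1],
  [0,-0.00074,-0.00089,-0.025,0,0,1],
  [0,-0.00074,-0.00089,-0.025,0,0,1],
  [0,-0.00074,-0.00089,-0.025,0,0,1],
  [0,-0.00074,-0.00089,-0.025,0,0,1],
  [0,0,0,0,0,0,1],
  [0,0,0,0,0,0,1],
])

```text
t: 8.68
position: [0.5919, 0.0579, 0.0735]
eef_rot: [[0.998, 0.056, 0.017], [0.059, -0.96, -0.272], [0.001, 0.273, -0.962]]
force: [1.4, 1.8, 5.4]
gripper_width: 0.338
gripper_force: 79.9
```

Run:
```python
from h import *
a=cap('scene','s3');s=sensors.state()
print(s['t'],s['position'],s['force'],s['moment'])
f=lambda n:cv2.resize(cv2.imread(f'pics/{n}.png')[205:295,230:320],(400,400),interpolation=cv2.INTER_CUBIC)
cv2.imwrite('pics/c6.png',np.hstack([f('s2'),f('s3')]))
```

```text
8.725 [0.59190508 0.05792927 0.07350384] [0.11710648 2.32058628 6.61116126] [ 0.58004589 -0.32912595  0.07135248]
```

View pics/c6.png

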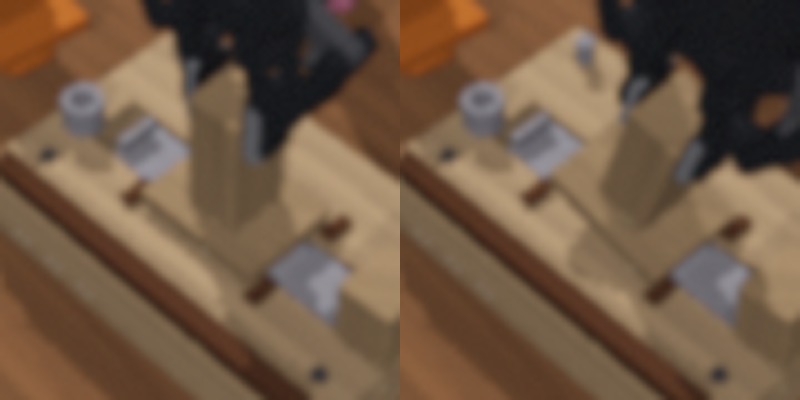

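Leaned 15.8° towards +y; the right catch's tab has shifted about a pixel outwards. I'll bring it upright and start a gentle lift.

play_rows([
  [0,0.0014,0.00184,0.05,0,0,1],
  [0,0.0014,0.00184,0.05,0,0,1],
  [0,0.0014,0.00184,0.05,0,0,1],
  [0,0.0014,0.00184,0.05,0,0,1],
  [0,0.0014,0.00184,0.05,0,0,1],
  [0,0.0007,0.0009,0.025,0,0,1],
  [0,0,0,0,0,0,1],
  [0,0,0,0,0,0,1],
])

```text
t: 9.72
position: [0.5924, 0.049, 0.0654]
eef_rot: [[0.998, 0.059, 0.001], [0.059, -0.998, -0.001], [0.001, 0.001, -1.0]]
force: [0.1, 3.3, 9.4]
gripper_width: 0.336
gripper_force: 80.4
```

play_rows([
  [0,0,-0.001,0,0,0,1],
  [0,0,-0.001,0,0,0,1],
  [0,0,-0.001,0,0,0,1],
  [0,0,0,0,0,0,1],
])

```text
t: 10.22
position: [0.5914, 0.0479, 0.0661]
eef_rot: [[0.998, 0.058, -0.003], [0.058, -0.998, -0.001], [-0.003, 0.001, -1.0]]
force: [0.3, 0.3, -3.2]
gripper_width: 0.334
gripper_force: 79.0
```

play_rows([
  [0,0,-0.001,0,0,0,1],
  [0,0,-0.001,0,0,0,1],
  [0,0,-0.001,0,0,0,1],
  [0,0,-0.001,0,0,0,1],
  [0,0,0,0,0,0,1],
])

```text
t: 10.85
position: [0.5924, 0.0482, 0.0715]
eef_rot: [[0.998, 0.058, 0.0], [0.058, -0.998, -0.0], [0.0, 0.0, -1.0]]
force: [0.1, -1.1, -2.1]
gripper_width: 0.333
gripper_force: 79.0
```

It comes up freely, with only its own weight on the wrist (about 2 N), so both catches are back. I'll lift it the rest of the way, to about 39 mm in all.

play_rows([
  [0,0,-0.004,0,0,0,1],
  [0,0,-0.004,0,0,0,1],
  [0,0,-0.004,0,0,0,1],
  [0,0,-0.004,0,0,0,1],
  [0,0,-0.004,0,0,0,1],
  [0,0,-0.004,0,0,0,1],
  [0,0,-0.004,0,0,0,1],
  [0,0,-0.004,0,0,0,1],
  [0,0,0,0,0,0,1],
  [0,0,0,0,0,0,1],
])

```text
t: 12.1
position: [0.5922, 0.0482, 0.1032]
eef_rot: [[0.998, 0.058, -0.0], [0.058, -0.998, -0.0], [-0.0, 0.0, -1.0]]
force: [0.6, -0.8, -2.4]
gripper_width: 0.335
gripper_force: 79.0
```

Run:
```python
from h import *
a=cap('scene','s4');s=sensors.state()
print(s['t'],s['position'],s['force'],s['qvel'])
f=lambda n:cv2.resize(cv2.imread(f'pics/{n}.png')[185:320,215:350],(540,540),interpolation=cv2.INTER_CUBIC)
cv2.imwrite('pics/c7.png',f('s4'))
```

```text
12.15 [0.59221457 0.04818581 0.10311114] [ 0.71979828 -0.01424324 -2.55563344] [-0.00078366  0.00172057  0.0004364   0.00075956 -0.00093778  0.00057811]
```

View pics/c7.png

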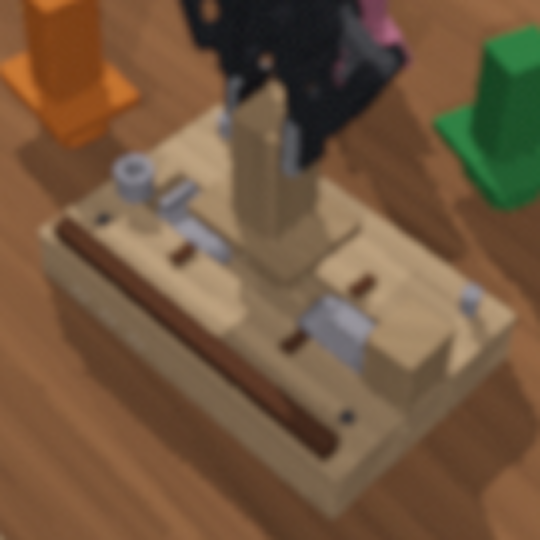

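Run:
```python
from h import *
a=ld('s4')
for z in(.064,.074,.084): print(z,(proj(a,[.618,.0856,z])-[215,185])*4)
print((proj(a,[.618,.0856,.036])-[215,195])*4)
```

```text
0.064 [278.25181315 303.01853628]
0.074 [278.85151992 290.53103196]
0.084 [279.4624166  277.81052377]
[276.62961289 296.79709875]
```

The collar's near corner appears at about (287,284) in the crop, which fits a lift of about 38–40 mm, or about 12–14 mm of air. The block is upright over its socket, and nothing near it has moved.

```bash
python3 -c "
from rig import manip
print(manip.close_job())"
```

```text
the job is handed in; nothing more can be done
None
```

The job is handed in: the block was rocked about 16° towards each catch in turn, then lifted freely with only its own weight on the wrist, and it is held upright over its socket with about 12 mm of air under it; nothing else on or beside the jig was seen to move.

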